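# Make up the solids and the liquids sampling kit

## Robot

A 6-joint arm with a two-finger parallel gripper is mounted at the origin on a cart in front of the work surface, level with it; the furniture and walls round the work are solid. World frame = base frame: x ahead of the robot, y to its left, z up, the work surface at z = 0. Lengths are in mm, angles in rad, forces in N, time in s.
With the tool pointing down it reaches from about 275 to 1000 mm from the base axis. Payload 8.4 kg.
Tool frame: the origin (TCP) lies midway between the tips of the shut fingers; the grasp point (between the pads) lies 19 mm behind it (robot.hold_point_z is the distance from the TCP to the grasp point, in mm); z points along the fingers, y is the line along which they close (so a half turn about z gives the same grasp; the last joint's range is limited). The gripper opens to 85 mm and grips with 20 to 120 N. Pads are 22 mm wide; open, the fingers measure 114 mm over their backs; the gripper's body (76 mm by 85 mm) begins 54 mm behind the grasp point. The pads swing forward as they close: fully open they stand 13 mm farther back than shut.
Start: joints at [-1.211, 0.353, 1.633, -0, 1.155, -0.002], TCP at [221.223, -584.541, 231.281] pointing down, gripper open.
Joint ranges: [-2.63, 2.63], [-0.92, 2.1], [0.06, 2.66], [-1.3, 4.44], [0, 2.69], [-3.02, 3.02]. Speed limits (rad/s): [2.22, 2.22, 2.79, 3.14, 3.14, 3.14].

## Interface

Orientations are given as [roll, pitch, yaw] about the fixed x, y, z axes, in that order (R = Rz(yaw) Ry(pitch) Rx(roll)).
In Python, from cell import robot gives the robot as it stands.
- The arm moves only by the shell command python3 jog.py FILE [OPENING], which reads ROWS from the file FILE. ROWS is a JSON list of rows, 1 to 12 of them, each of 4 numbers: dx, dy, dz in mm, then a turn about the tool's z in rad; each row is the pose to reach, as a shift and turn from the pose commanded when the command began, along the tool's axes at that moment; what a row does not reach only later rows make up. A row lasts 1/8 s, in which the tool goes at most 62.5 mm and 0.188 rad, less where a joint would pass 70% of its speed; a pose out of reach is approached as far as the arm can. OPENING is the finger opening in mm, set as the command begins (- or left out keeps the last). The fingers move at their own pace and stop on an object; the grip force is fixed at half the most. Time passes only in rows, so rows that do not move let the fingers close. It prints the time, the measured TCP pose, the force, the opening and the grip force at its end. Input that does not fit is refused with a message, and nothing moves.
- robot.observe(): the state, without advancing time (a new reading comes with each control period).
- robot.grab_frame(name): name is "side" or "top" or "wrist"; returns a dict with "color" (384x512x3 uint8, red, green, blue), "intrinsics" (3x3 intrinsics, pixels), "R" (3x3) and "t" (3): a world point X has camera coordinates R X + t; the wrist camera has in their place "tool_from_camera" (4x4, takes a point from camera to tool coordinates, whose origin is the TCP and whose axes are the flange's). Camera axes: x right, y down, z forward; pixel columns grow to the right and rows downward; lengths in mm; the calibration is good to about 2 mm. The wrist camera is an equidistant fisheye: a pixel r from the principal point sees the ray r / f radians off the axis. A picture is of the moment at which its call begins: read the wrist's pose just before it. There is no depth.
- robot.sign_off(): hands the job in; it is judged then, once.
The state is a dict: "clock": time; "qpos": joint angles; "qd": joint speeds; "joint_efforts": joint torques, N m; "ee_pos": TCP position; "tool_rot": TCP orientation; "ft_force": force on the tool from outside, world axes, zero at the start; "torque": the same for the moment, N m; "gripper_width": finger opening in mm; "finger_force": force on a finger pad.
Only numpy, scipy, OpenCV 4.12 (cv2) and the standard library are available. Lean on these libraries where they do the work, as an engineer would, in place of code of your own. Each camera call takes 0.05 s, during which the arm holds its last target. There are 200 camera calls.

## Task

Make up the two sampling kits for the field. Into the tray with the handle channels go the large scoop, the small scoop nested down inside it with the two handles turned so that each lies in a channel of its own, and the screw-cap vial upright in the round hole; into the other tray go the amber bottle, upright in its round hole, and the countdown timer, lying flat and face up in its shallow pocket. The stout white bottle belongs to neither kit: leave it standing where it is.

Things in the scene. Friction and masses are not known exactly. Their poses are not given: they have to be found in the camera images.
- solids_tray: Solids kit: fixed dark foam in a white shell, 110x166 mm (x, y), top z 48; origin: underside centre. Scoop pocket 84x84 mm centred at (0,-28), floor z 4, foam wall 10 mm. Two handle channels, 34 mm wide, floor z 28, lead out from the pocket's middle: along +x (edge x 55) and along -y (edge y -83); either takes either handle. Vial hole 38 mm across at (0,47), floor z 26.
- liquids_tray: Liquids kit: fixed dark foam in a white shell, 130x172 mm (x, y), no channels, top z 48 mm; origin: underside centre. Round bottle hole 56 mm across, centred at (0,-45), floor z 18. Timer pocket 104 mm (x) by 78 mm (y), centred at (0,32), floor z 38 (10 mm deep), with 20 mm of finger room either side of the timer along x.
- scoop_large: Loose large steel scoop: round open cup 68 mm across, 32 high, walls 2.5, inner floor 3 mm up. Origin: centre of the cup's underside. Straight level bar handle along its +x to 95 mm from the origin, 10 mm wide, z 28 to 38 mm; pinch it from above at 65 to 85 mm, where it sticks out of the tray when placed. 60 g, nearly all in the cup; starts on the worktop.
- scoop_small: Loose small steel scoop: round open cup 44 mm across, 36 high. Origin: centre of the cup's underside. Straight level bar handle along its +x to 95 mm from the origin, 10 mm wide, z 32 to 42 mm, so it passes over the large scoop's rim when the cup stands on the large one's inner floor. 45 g, nearly all in the cup; starts on the worktop.
- vial: Loose small white-capped screw-cap vial, 25 mm across and 52 mm high, upright; origin at the centre of its underside. About 22 g.
- amber_bottle: Loose amber bottle with a narrow black cap: body 42 mm across to about 60 mm up, cap 27 mm across, 85 mm high, upright; origin at the centre of its underside. About 110 g.
- timer: Loose white countdown timer, a flat box 61 x 63 mm (x, y) and 18 mm high (straight sides to 15 mm), lying face up (z up) with its sides roughly along the worktop's; origin at the centre of its underside. About 60 g.
- white_bottle: Loose stout white bottle with a wide cap, 52 mm across and 98 mm high, origin at the centre of its underside. Stands in the row with the vial, the amber bottle and the timer; not part of any kit and to be left standing.

How it is judged (in metres and radians):
At the end, for the whole second after the job is handed in: Scoops nested on the pocket floor (13, 15 mm), level, a handle along each channel (0.35 rad); vial, amber bottle on their hole floors (12, 13 mm), upright; timer face up on its pocket floor (26 x 16 mm); heights to 4 mm; white bottle upright within 30 mm of its start; all released, at rest (x of scoop_large in the frame of solids_tray between -0.013 and 0.013 m and y of scoop_large in the frame of solids_tray between -0.041 and -0.015 m and z of scoop_large in the frame of solids_tray between 0.001 and 0.007 m and angle between each of scoop_large, scoop_small, timer's own z axis and vertical below 0.06 rad and horizontal distance between scoop_small and scoop_large below 0.015 m and z of scoop_small in the frame of scoop_large between 0 and 0.006 m and ((angle between the x axis of scoop_large and the x axis of solids_tray, either way round below 0.35 rad and angle between the x axis of scoop_small and the y axis of solids_tray, either way round below 0.35 rad) or (angle between the x axis of scoop_large and the y axis of solids_tray, either way round below 0.35 rad and angle between the x axis of scoop_small and the x axis of solids_tray, either way round below 0.35 rad)) and x of vial in the frame of solids_tray between -0.012 and 0.012 m and y of vial in the frame of solids_tray between 0.035 and 0.059 m and z of vial in the frame of solids_tray between 0.022 and 0.03 m and angle between each of vial, amber_bottle, white_bottle's own z axis and vertical below 0.15 rad and x of amber_bottle in the frame of liquids_tray between -0.013 and 0.013 m and y of amber_bottle in the frame of liquids_tray between -0.058 and -0.032 m and z of amber_bottle in the frame of liquids_tray between 0.014 and 0.022 m and x of timer in the frame of liquids_tray between -0.026 and 0.026 m and y of timer in the frame of liquids_tray between 0.016 and 0.048 m and z of timer in the frame of liquids_tray between 0.034 and 0.042 m and distance of white_bottle from where it was at the start of the episode below 0.03 m and linear speed of each of scoop_large, scoop_small, vial, amber_bottle, timer, white_bottle below 0.02 m/s); the robot touches nothing.
It fails at once if the white bottle is knocked over (angle between white_bottle's own z axis and vertical above 0.5 rad).
It also fails if it takes over 131 s, if anything falls off the work surface, if the arm or the gripper's body presses on something with over 40 N, if the wrist force passes 120 N, or if a joint passes its speed limit or range.

## Working session

There is one attempt and no reset: what is moved stays moved. The work goes in short steps, Python scripts to look and compute and a shell command to move; the robot and the scene stay as the last step left them, time stands still between calls to the robot, and variables do not carry over. Pictures are saved under pics/ and viewed, at most 14 in all, crops included, and the job is handed in when it is done.

```bash
ls; mkdir -p pics
python3 - <<'E'
from cell import robot
import cv2,numpy as np
o=robot.observe();print(o)
print(robot.hold_point_z)
for n in("top","side"):
    f=robot.grab_frame(n);cv2.imwrite(f"pics/{n}0.png",f["color"][:,:,::-1])
    np.savez(f"{n}.npz",**{k:f[k] for k in("intrinsics","R","t")})
    print(n,f["intrinsics"],f["R"],f["t"])
f=robot.grab_frame("wrist");print(f["intrinsics"],f["tool_from_camera"])
cv2.imwrite("pics/w0.png",f["color"][:,:,::-1])
E
```

```text
cell.py
jog.py
pics
{'clock': 0.0, 'qpos': array([-1.21138183e+00,  3.53674471e-01,  1.63416167e+00,  1.31733181e-05,
        1.15515510e+00, -2.38914507e-03]), 'qd': array([-0.00170799, -0.00020936,  0.00028611,  0.00204565,  0.00017675,
       -0.00033479]), 'joint_efforts': array([-1.13382572e-03, -6.05248690e+01, -3.42065763e+01, -1.96760498e-04,
        9.27662681e-03,  7.46034999e-06]), 'ee_pos': array([ 221.06782204, -584.08530618,  230.53344432]), 'tool_rot': array([-3.14019410e+00, -1.53856459e-05,  3.61798299e-01]), 'ft_force': array([ 0.1834193 , -0.50560449,  0.61061453]), 'torque': array([ 0.05214849,  0.00691744, -0.01160731]), 'finger_force': 0.0, 'gripper_width': 85.12026618815334}
18.700000000000003
top [[385.04692853   0.         255.91104514]
 [  0.         385.04692853 190.19693451]
 [  0.           0.           1.        ]] [[ 0.13891039 -0.99030427 -0.00116593]
 [-0.96842405 -0.13559493 -0.20921013]
 [ 0.20702359  0.03019057 -0.97787001]] [ -61.04706401  576.072766   1137.39088884]
side [[398.83423197   0.         257.74269296]
 [  0.         398.83423197 195.10126114]
 [  0.           0.           1.        ]] [[-0.92088547 -0.38966288  0.01152351]
 [-0.30337006  0.69776017 -0.64892015]
 [ 0.24481945 -0.60107703 -0.76076925]] [ 521.48461796  218.73006126 1010.86916155]
[[297.31863964   0.         257.10155728]
 [  0.         297.31863964 191.53206329]
 [  0.           0.           1.        ]] [[-7.81943538e-04 -9.46623958e-01 -3.22339063e-01  8.22154033e+01]
 [ 9.99999377e-01 -4.83592678e-04 -1.00565732e-03  2.57764390e-01]
 [ 7.96098498e-04 -3.22339648e-01  9.46623746e-01 -1.41836368e+02]
 [ 0.00000000e+00  0.00000000e+00  0.00000000e+00  1.00000000e+00]]
```

Run:
```python
import cv2
for n in("top","side"):
    i=cv2.imread(f"pics/{n}0.png");cv2.imwrite(f"pics/{n}0b.png",cv2.resize(i,(800,600),interpolation=cv2.INTER_CUBIC))
```

```text
(no output)
```

View pics/top0b.png

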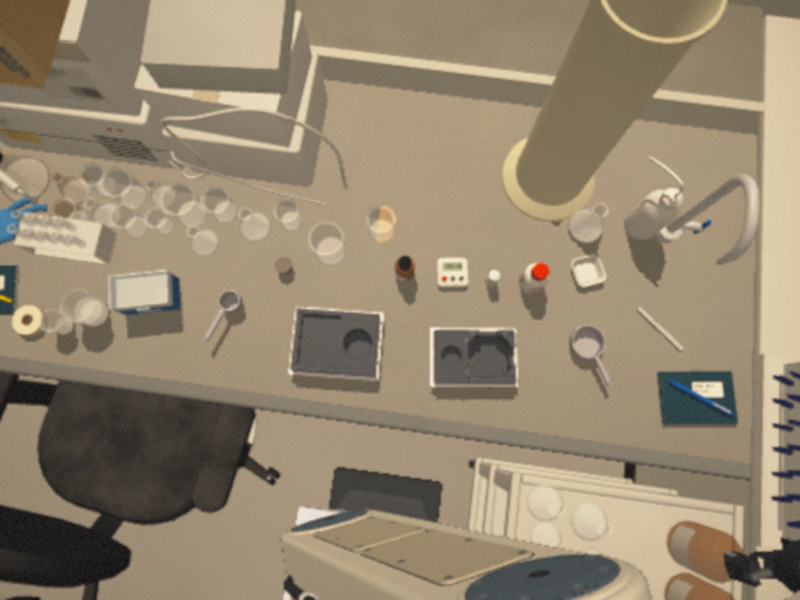

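View pics/side0b.png

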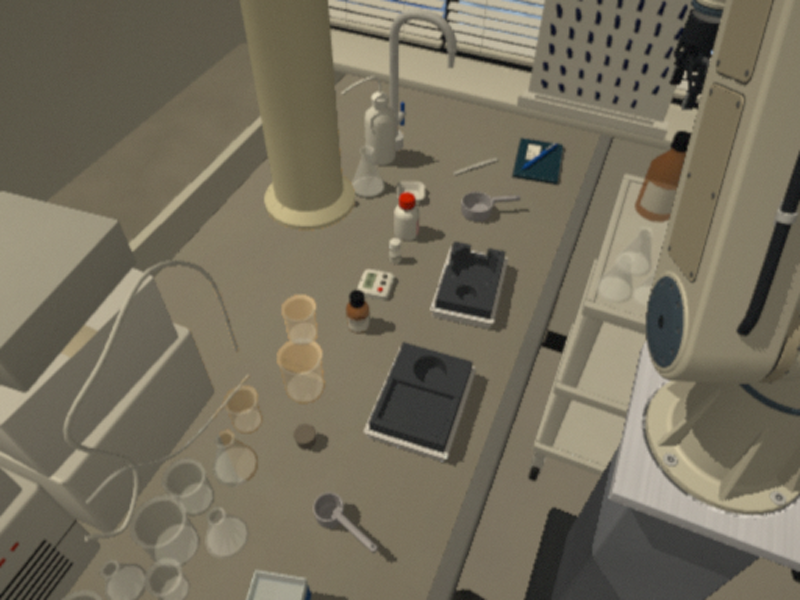

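The top view shows these, in 800x600 pixels:
- Trays: liquids at (336,343), solids at (474,357).
- Scoops: large at (587,340) with its handle toward (605,383); small at (230,300) with its handle toward (209,338).
- Row: amber (404,265), timer (452,272), vial (494,275), white bottle (537,275).

The side view agrees.

```bash
cat > h.py <<'E'
import numpy as np,cv2
from scipy.spatial.transform import Rotation as Ro
from cell import robot
def ext(n): d=np.load(n+".npz");return d["intrinsics"],d["R"],d["t"]
def ray(n,p):
    K,R,t=ext(n);d=R.T@np.linalg.solve(K,[p[0],p[1],1]);return -R.T@t,d
def onz(c,d,z): return (c+d*(z-c[2])/d[2])
def top(p,z,s=512/800): return onz(*ray("top",(np.array(p)*s)),z)
def wrist(name):
    o=robot.observe();f=robot.grab_frame("wrist")
    cv2.imwrite(f"pics/{name}.png",f["color"][:,:,::-1])
    np.savez(name+".npz",K=f["intrinsics"],T=f["tool_from_camera"],p=o["ee_pos"],r=o["tool_rot"])
    return o
def wray(name,p):
    d=np.load(name+".npz");K,T=d["K"],d["T"];W=np.eye(4);W[:3,:3]=Ro.from_euler("xyz",d["r"]).as_matrix();W[:3,3]=d["p"]
    v=np.array(p,float)-K[:2,2];r=np.hypot(*v);a=r/K[0,0]
    u=np.array([*(np.sin(a)*v/max(r,1e-9)),np.cos(a)]);M=W@T
    return M[:3,3],M[:3,:3]@u
def wz(name,p,z,s=1.): return onz(*wray(name,np.array(p)*s),z)
def wproj(name,X):
    d=np.load(name+".npz");K,T=d["K"],d["T"];W=np.eye(4);W[:3,:3]=Ro.from_euler("xyz",d["r"]).as_matrix();W[:3,3]=d["p"]
    q=np.linalg.inv(W@T)@np.array([*X,1.]);a=np.arctan2(np.hypot(q[0],q[1]),q[2]);n=np.hypot(q[0],q[1])
    return K[:2,2]+K[0,0]*a*q[:2]/n
E
python3 - <<'E'
from h import *
for n,p,z in [("Ltray a",(292,308),48),("L b",(384,311),48),("L c",(380,379),48),("L d",(290,373),48),
 ("S a",(431,329),48),("S b",(517,330),48),("S c",(516,387),48),("S d",(431,385),48),
 ("scoopL rim",(587,341),32),("Lh end",(607,384),33),("scoopS rim",(230,298),36),("Sh end",(208,338),37),
 ("vial top",(494,272),52),("amber top",(404,260),85),("timer",(452,271),18),("white top",(541,270),98)]:
    print(n,top(p,z).round()[:2])
E
```

```text
Ltray a [530. 231.]
L b [549.  47.]
L c [414.  36.]
L d [401. 212.]
S a [526. -51.]
S b [ 548. -220.]
S c [ 436. -229.]
S d [416. -65.]
scoopL rim [ 548. -364.]
Lh end [ 468. -410.]
scoopS rim [535. 362.]
Sh end [448. 389.]
vial top [ 659. -162.]
amber top [649.  21.]
timer [658. -79.]
white top [ 663. -246.]
```

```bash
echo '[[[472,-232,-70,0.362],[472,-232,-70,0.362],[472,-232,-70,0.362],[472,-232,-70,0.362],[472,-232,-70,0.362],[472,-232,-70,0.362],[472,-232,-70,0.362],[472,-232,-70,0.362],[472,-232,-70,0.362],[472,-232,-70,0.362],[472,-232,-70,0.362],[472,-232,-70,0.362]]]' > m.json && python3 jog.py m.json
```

```text
refused: ROWS must be a list of rows, each a list of 4 numbers. Nothing was moved.
```

Wrong form. The message asks for a list of rows, each a list of 4 numbers, so I'll send the same numbers that way.

```bash
echo '[[472,-232,-70,0.362],[472,-232,-70,0.362],[472,-232,-70,0.362],[472,-232,-70,0.362],[472,-232,-70,0.362],[472,-232,-70,0.362],[472,-232,-70,0.362],[472,-232,-70,0.362],[472,-232,-70,0.362],[472,-232,-70,0.362],[472,-232,-70,0.362],[472,-232,-70,0.362]]' > m.json && python3 jog.py m.json
python3 - <<'E'
from h import *
print(wrist("w1"));i=cv2.imread("pics/w1.png");cv2.imwrite("pics/w1b.png",cv2.resize(i,(800,600),interpolation=cv2.INTER_CUBIC))
E
```

```text
clock: 1.65
ee_pos: [579.7, -201.4, 301.0]
tool_rot: [3.142, 0.001, -0.001]
ft_force: [1.2, 0.1, 0.5]
gripper_width: 85.5
finger_force: 0.0
{'clock': 1.65, 'qpos': array([-3.36629985e-01,  2.79150347e-01,  1.57939711e+00, -2.64688362e-04,
        1.28368469e+00,  1.23566153e+00]), 'qd': array([-0.00337215, -0.00044722, -0.00283285,  0.00302882, -0.00090132,
        0.00242921]), 'joint_efforts': array([ 5.45699280e-01, -5.73139894e+01, -3.65791118e+01,  2.34551914e-02,
       -1.12721558e-03, -6.58579491e-03]), 'ee_pos': array([ 579.71137125, -201.37277792,  301.03350064]), 'tool_rot': array([ 3.14156330e+00,  6.87400201e-04, -1.42015962e-03]), 'ft_force': array([1.23754926, 0.07850476, 0.48598085]), 'torque': array([-0.00062487,  0.03146905, -0.03955212]), 'finger_force': 0.0, 'gripper_width': 85.49570785910991}
```

View pics/w1b.png

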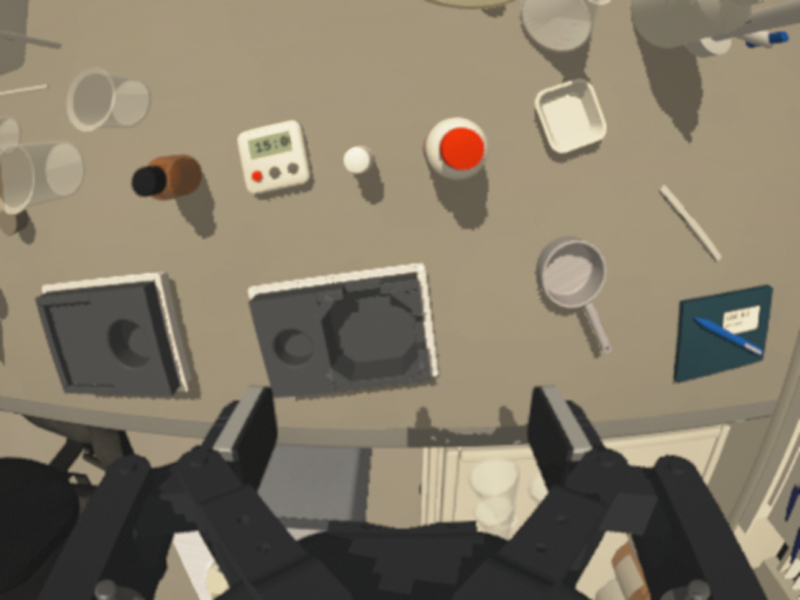

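The wrist view (800x600 pixels) gives these:
- Vial cap (357,160), amber cap (150,181), timer centre (275,157).
- Large scoop rim centre (572,272), handle end (605,350).
- Solids tray corners (249,291), (424,265), (438,376); its vial hole is at (294,346).
- Liquids tray at lower left.

I'll compute poses and overlay the models to check.

```bash
cat > ov.py <<'E'
from h import *
def tf(x,y,a): return lambda q:np.array([x+q[0]*np.cos(a)-q[1]*np.sin(a),y+q[0]*np.sin(a)+q[1]*np.cos(a),q[2]])
def circ(r,z,x=0,y=0): return [(x+r*np.cos(t),y+r*np.sin(t),z) for t in np.linspace(0,2*np.pi,40)]
def rect(a,b,c,d,z): return [(a,c,z),(b,c,z),(b,d,z),(a,d,z),(a,c,z)]
M={"S":[rect(-55,55,-83,83,48),circ(19,48,0,47),rect(-42,42,-70,14,48)],"L":[rect(-65,65,-86,86,48),circ(28,48,0,-45),rect(-52,52,-7,71,48)],
"sl":[circ(34,32),rect(34,95,-5,5,38)],"ss":[circ(22,36),rect(22,95,-5,5,42)],"v":[circ(12.5,0),circ(8,52)],"a":[circ(21,0),circ(13.5,85)],"t":[rect(-30.5,30.5,-31.5,31.5,15)],"w":[circ(26,0)]}
def draw(name,P,out,box,s):
    i=cv2.imread(f"pics/{name}.png");x0,y0,x1,y1=box
    i=cv2.resize(i[y0:y1,x0:x1],None,fx=s,fy=s,interpolation=cv2.INTER_CUBIC)
    for k,p in P.items():
        for c in M[k]:
            q=np.array([(wproj(name,tf(*p)(v))+.5-[x0,y0])*s for v in c],int)
            cv2.polylines(i,[q],False,(0,255,0),1,cv2.LINE_AA)
    cv2.imwrite(out,i)
E
python3 - <<'E'
from ov import *
s=512/800
g=lambda p,z:(wz("w1",p,z,s)).round(1)[:2]
S=[g(p,48) for p in((249,291),(424,265),(438,376))];print("S",S,g((294,346),48),"widths",np.hypot(*(S[0]-S[1])),np.hypot(*(S[2]-S[1])))
L=[g(p,48) for p in((42,288),(165,274),(188,390))];print("L",L,"hole",g((130,343),48),np.hypot(*(L[0]-L[1])),np.hypot(*(L[2]-L[1])))
for n,p,z in(("sl",(572,272),32),("slh",(604,350),38),("v",(357,159),52),("a",(150,181),85),("w",(463,149),98)):print(n,g(p,z))
T=[g(p,16) for p in((238,136),(300,120),(313,186),(249,196))];print("T",T,np.mean(T,0))
cS=(S[0]+S[2])/2;yS=np.arctan2(*(-(S[0]-S[1])*[1,-1])) 
cL=(L[0]+L[2])/2
P={"S":(*cS,.13),"L":(*cL,.10),"sl":(*g((572,272),32),np.arctan2(*(g((604,350),38)-g((572,272),32))[::-1])),"v":(*g((357,159),52),0),"a":(*g((150,181),85),0),"t":(*np.mean(T,0),.2),"w":(*g((463,149),98),0)}
print(P);draw("w1",P,"pics/o1.png",(20,60,420,270),2)
E
```

```text
S [array([535.7, -60.1]), array([ 559.1, -221.1]), array([ 449.2, -236.3])] [480.6 -98.9] widths 162.69161010943373 110.94615811284322
L [array([541.5, 202.5]), array([553.6,  27.2]), array([426.3,  24.9])] hole [479.   86.4] 175.7171021841642 127.32077599512188
sl [ 549.2 -364.9]
slh [ 468.3 -409.5]
v [ 652.  -164.6]
a [645.9  10.7]
w [ 660.7 -246.7]
T [array([678.4, -48.4]), array([ 689.2, -109.1]), array([ 627.1, -119.8]), array([620.3, -56.7])] [653.75 -83.5 ]
{'S': (np.float64(492.45000000000005), np.float64(-148.20000000000002), 0.13), 'L': (np.float64(483.9), np.float64(113.7), 0.1), 'sl': (np.float64(549.2), np.float64(-364.9), np.float64(-2.637753521526725)), 'v': (np.float64(652.0), np.float64(-164.6), 0), 'a': (np.float64(645.9), np.float64(10.7), 0), 't': (np.float64(653.75), np.float64(-83.5), 0.2), 'w': (np.float64(660.7), np.float64(-246.7), 0)}
```

View pics/o1.png

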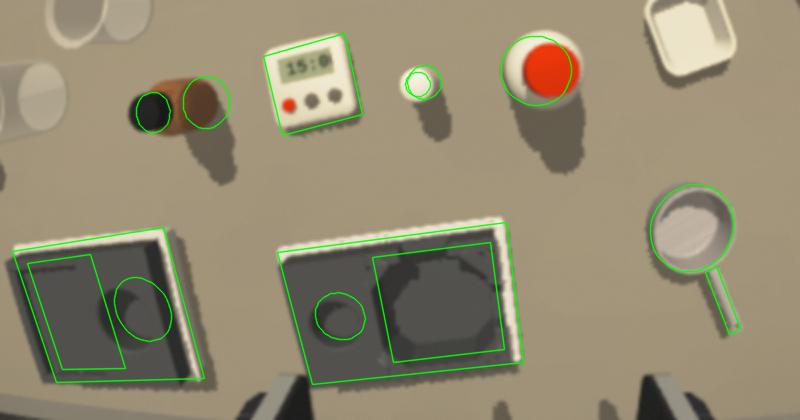

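The overlay fits for amber, vial, timer and large scoop. The white strips are the trays' outer sides, not their tops, so the trays need refitting from the dark foam top and the holes. I'll take a second view from the left.

```bash
echo '[[-20,-340,0,0],[-20,-340,0,0],[-20,-340,0,0],[-20,-340,0,0],[-20,-340,0,0],[-20,-340,0,0],[-20,-340,0,0],[-20,-340,0,0],[-20,-340,0,0]]' > m.json && python3 jog.py m.json
python3 - <<'E'
from h import *
o=wrist("w2");i=cv2.imread("pics/w2.png");cv2.imwrite("pics/w2b.png",cv2.resize(i[40:280,130:500] ,(800,519),interpolation=cv2.INTER_CUBIC))
cv2.imwrite("pics/w2c.png",cv2.resize(i[40:280] ,None,fx=1.5625,fy=1.5625,interpolation=cv2.INTER_CUBIC))
E
```

```text
clock: 2.82
ee_pos: [560.8, 138.1, 301.3]
tool_rot: [3.141, 0.0, -0.002]
ft_force: [-0.2, -0.9, 0.4]
gripper_width: 85.1
finger_force: 0.0
```

View pics/w2c.png

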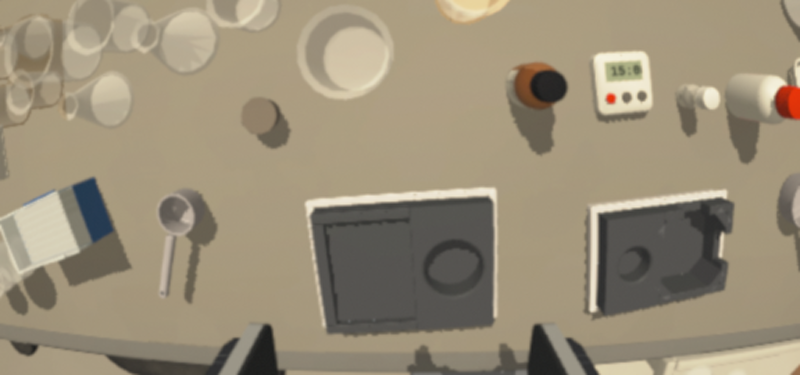

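```bash
cat > fit.py <<'E'
from ov import *
a=lambda p,z:wz("w2",np.array([p[0]/1.5625,p[1]/1.5625+40]),z).round(1)[:2]
b=lambda p,z:wz("w1",np.array([p[0]/2+20,p[1]/2+60]),z).round(1)[:2]
def fit(m,w):
    m,w=np.array(m,float),np.array(w);mc,wc=m.mean(0),w.mean(0);u,_,v=np.linalg.svd((m-mc).T@(w-wc));R=(u@v).T
    t=wc-R@mc;print("fit",t.round(1),np.arctan2(R[1,0],R[0,0]).round(3),(w-(m@R.T+t)).round(1).tolist());return (*t,np.arctan2(R[1,0],R[0,0]))
E
python3 - <<'E'
from fit import *
L=fit([(0,-45),(65,86),(65,-86),(-65,-86),(-65,86),(52,71),(52,-7),(-52,-7),(-52,71)],[a(p,48) for p in((453,265),(313,209),(495,197),(495,317),(328,332),(327,223),(410,219),(415,320),(335,324))])
S=fit([(0,47),(55,83),(55,-83),(-55,-83),(-55,83)],[b(p,48) for p in((337,320),(280,264),(497,234),(513,362),(312,384))])
S2=fit([(0,47),(55,83),(-55,83)],[a(p,48) for p in((632,262),(597,211),(598,313))])
s0,s1=a((176,213),36),a((164,296),42);ss=(*s0,np.arctan2(*(s1-s0)[::-1]));print(ss,np.hypot(*(s1-s0)))
print("vial",a((708,98),52),"amber",a((548,86),85),"white",a((793,102),98))
T=[a(p,16) for p in((596,54),(648,51),(653,112),(600,117))];print(T,np.mean(T,0))
P={"S":S,"L":L,"ss":ss,"t":(653,-83,.17),"a":(646,10,0),"v":(652,-165,0)}
draw("w2",P,"pics/o2.png",(80,40,480,260),2)
draw("w1",P,"pics/o1.png",(20,60,420,270),2)
i=np.vstack([cv2.imread("pics/o2.png")[:,:,:],cv2.imread("pics/o1.png")]);cv2.imwrite("pics/o3.png",cv2.resize(i,None,fx=.69,fy=.69,interpolation=cv2.INTER_AREA));
E
```

```text
fit [476.6 133.6] 0.069 [[1.0, 2.0], [-0.6, -6.9], [-2.0, 2.8], [7.4, 3.5], [3.3, -3.7], [-1.9, -3.1], [-3.9, 0.3], [-2.0, 2.3], [-1.4, 2.7]]
fit [ 488.  -145.6] 0.134 [[1.2, -0.7], [-4.5, -4.2], [-5.2, 3.1], [4.0, 4.7], [4.6, -2.9]]
fit [ 490.6 -137.3] 0.151 [[-2.4, -1.7], [1.0, 1.7], [1.4, 0.0]]
(np.float64(529.8), np.float64(361.0), np.float64(2.830339512434902)) 93.38720469100677
vial [ 650.6 -158.3] amber [645.3  23.1] white [ 660.9 -237.4]
[array([680.6, -47.3]), array([ 690.5, -105.5]), array([ 629.3, -114.8]), array([619.5, -54.3])] [654.975 -80.475]
```

View pics/o3.png

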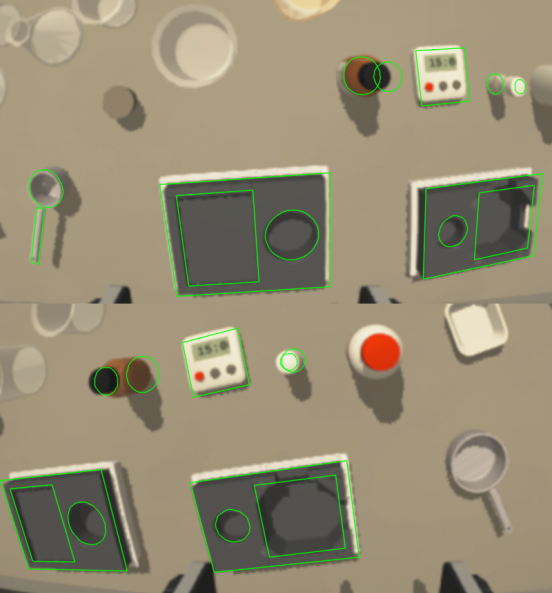

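```bash
cat > tri.py <<'E'
from fit import *
def A(p): return wray("w2",(p[0]/1.5625,p[1]/1.5625+40))
def B(p): return wray("w1",(p[0]/2+20,p[1]/2+60))
def W(p): return wray("w1",(p[0]*.64,p[1]*.64))
def T(p): return ray("top",np.array(p)*.64)
def tri(*rs):
    M=np.zeros((3,3));v=np.zeros(3)
    for c,d in rs:
        d=d/np.linalg.norm(d);Q=np.eye(3)-np.outer(d,d);M+=Q;v+=Q@c
    X=np.linalg.solve(M,v);return X.round(1),[np.linalg.norm(np.cross(X-c,d/np.linalg.norm(d))).round(1) for c,d in rs]
E
python3 - <<'E'
from tri import *
print("amber",tri(W((150,181)),A((548,86))),tri(W((150,181)),A((548,86)),T((404,260))))
print("vial",tri(W((357,159)),A((708,98))),tri(W((357,159)),A((708,98)),T((494,272))))
print("white",tri(W((463,149)),A((793,102))),tri(W((463,149)),A((793,102)),T((541,270))))
print("timer",tri(W((275,159)),A((624,84))),tri(W((275,159)),A((624,84)),T((452,271))))
print("Lhole",tri(B((130,312)),A((453,265))))
print("Shole",tri(B((337,320)),A((632,262))))
print("Sboard corner low TL",tri(B((278,248)),A((591,207))), "TR",tri(B((503,219)),A((726,192))))
print("Lboard TL",tri(B((13,246)),A((307,202))), "TR",tri(B((165,228)),A((495,189))))
E
```

```text
amber (array([645.3,  18.8,  71.4]), [np.float64(0.1), np.float64(0.1)]) (array([647.6,  19.6,  74.8]), [np.float64(3.3), np.float64(2.2), np.float64(4.9)])
vial (array([ 651.3, -163.9,   44.6]), [np.float64(0.5), np.float64(0.5)]) (array([ 653.9, -162.3,   50. ]), [np.float64(2.9), np.float64(3.8), np.float64(5.4)])
white (array([ 661. , -248. ,   88.2]), [np.float64(0.3), np.float64(0.3)]) (array([ 662.3, -247.3,   90.4]), [np.float64(1.6), np.float64(1.5), np.float64(2.7)])
timer (array([654.1, -82.4,   9.3]), [np.float64(0.2), np.float64(0.2)]) (array([655.9, -81.1,  13.1]), [np.float64(3.0), np.float64(1.7), np.float64(4.1)])
Lhole (array([478.3,  89.5,  36.8]), [np.float64(2.0), np.float64(2.0)])
Shole (array([478.3, -97.4,  39.5]), [np.float64(0.6), np.float64(0.6)])
Sboard corner low TL (array([530.5, -50.3,  21.4]), [np.float64(0.3), np.float64(0.3)]) TR (array([ 551.8, -222.7,   21.8]), [np.float64(0.6), np.float64(0.6)])
Lboard TL (array([536.1, 227.2,  24.4]), [np.float64(0.8), np.float64(0.8)]) TR (array([547.2,  49.6,  19.3]), [np.float64(0.9), np.float64(0.9)])
```

```bash
echo '[[84,119,100,0],[84,119,100,0],[84,119,100,0],[84,119,150,0],[84,119,150,0],[84,119,150,0],[84,119,150,0]]' > m.json && python3 jog.py m.json
python3 - <<'E'
from tri import *
o=wrist("w3");i=cv2.imread("pics/w3.png")
cv2.imwrite("pics/w3b.png",cv2.resize(i,(640,480)))
print(o["ee_pos"])
a=lambda p,z:wz("w2",np.array([p[0]/1.5625,p[1]/1.5625+40]),z).round(1)[:2]
s0,s1=a((176,213),26.5),a((164,296),32.5);print("ss",s0,s1,np.arctan2(*(s1-s0)[::-1]))
g=lambda p,z:(wz("w1",p,z,.64)).round(1)[:2]
s0,s1=g((572,272),22.5),g((604,350),28.5);print("sl",s0,s1,np.arctan2(*(s1-s0)[::-1]))
print("tip proj",wproj("w3",o["ee_pos"])*1.25)
E
```

```text
clock: 3.75
ee_pos: [645.8, 20.8, 153.8]
tool_rot: [-3.141, -0.004, 0.0]
ft_force: [0.3, -0.2, 1.2]
gripper_width: 85.7
finger_force: 0.0
[645.84652525  20.83038639 153.81309901]
ss [527.2 366.2] [436.1 395.6] 2.8294222487785485
sl [ 546.5 -368.7] [ 463.7 -414.4] -2.637267070096928
tip proj [320.66994883 312.83500185]
```

View pics/w3b.png

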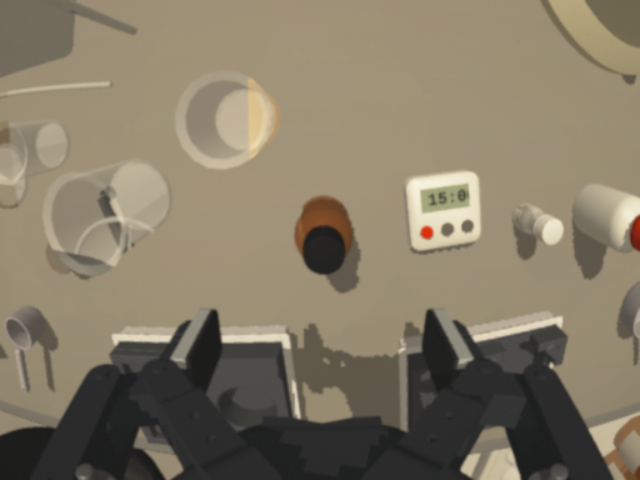

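Run:
```python
from tri import *
for z in(80,85):print(wz("w3",(324,250),z,.8))
print("base",wz("w3",(322,222),0,.8),wz("w3",(322,222),-5,.8))
print("vial",[wz("w3",(549,229),z,.8) for z in(47,52)],"timer",[wz("w3",(444,210),z,.8) for z in(11,17)])
```

```text
[648.03790892  18.92708786  80.        ]
[649.88183899  18.96163339  85.        ]
base [643.22526242  20.07258254   0.        ] [641.79847613  20.06672864  -5.        ]
vial [array([ 652.59463584, -162.01859308,   47.        ]), array([ 654.10261346, -158.35436129,   52.        ])] timer [array([657.09603204, -79.81808109,  11.        ]), array([658.58219768, -77.70741016,  17.        ])]
```

```bash
echo '[[2,2,60,0],[2,2,100,0],[2,2,100,0],[2,2,100,0]]' > m.json && python3 jog.py m.json && echo '[[0,0,0,0],[0,0,0,0],[0,0,0,0],[0,0,0,0],[0,0,0,0],[0,0,0,0]]' > m.json && python3 jog.py m.json 20
```

```text
clock: 4.3
ee_pos: [648.1, 18.7, 53.5]
tool_rot: [-3.142, -0.003, 0.0]
ft_force: [-0.3, 0.8, 1.4]
gripper_width: 85.4
finger_force: 0.0
clock: 5.05
ee_pos: [647.5, 19.0, 52.9]
tool_rot: [-3.141, -0.002, -0.0]
ft_force: [-1.9, 2.2, 10.4]
gripper_width: 30.9
finger_force: 52.2
```

```bash
echo '[[0,0,0,0],[0,0,-50,0],[0,0,-85,0],[-60,-25,-85,0],[-115,-50,-85,0],[-169,-70,-85,0],[-169,-70,-85,0],[-169,-70,-85,0],[-169,-70,-85,0]]' > m.json && python3 jog.py m.json
python3 - <<'E'
from tri import *
o=wrist("w4");i=cv2.imread("pics/w4.png");print(o["ee_pos"])
cv2.imwrite("pics/w4b.png",cv2.resize(i[100:340,100:420],(640,480)))
E
```

```text
clock: 6.18
ee_pos: [478.9, 88.4, 136.5]
tool_rot: [-3.141, -0.001, -0.001]
ft_force: [-0.3, -0.3, -0.5]
gripper_width: 27.3
finger_force: 55.7
[478.90562374  88.36852671 136.54409385]
```

View pics/w4b.png

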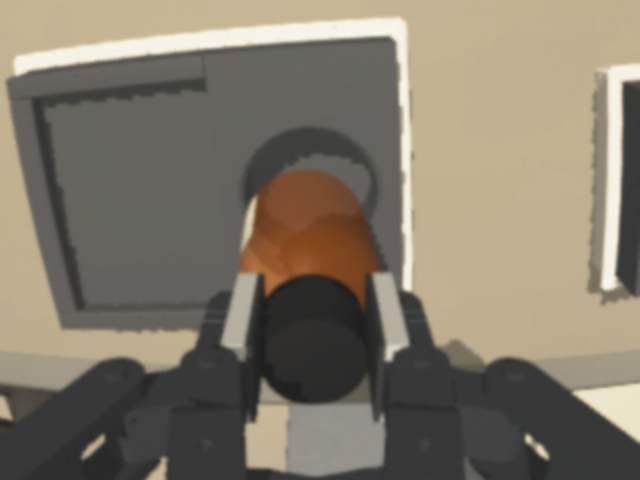

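Run:
```python
from tri import *
for v in(188,192):
  for z in(43,48):print(wz("w4",(256,100+v/2),z))
# hole circle projection for candidates
for c in((478.5,89.5),(476,89),(481,89)):
  P=np.array([(wproj("w4",(c[0]+28*np.cos(t),c[1]+28*np.sin(t),43))-100)*2 for t in np.linspace(0,6.28,60)])
  print(c,P.min(0).round(),P.max(0).round())
```

```text
[478.96506844  89.02387687  43.        ]
[480.70853914  88.99946585  48.        ]
[477.18424169  89.02865804  43.        ]
[478.96552536  89.00414549  48.        ]
(478.5, 89.5) [244. 124.] [377. 249.]
(476, 89) [246. 130.] [378. 255.]
(481, 89) [245. 118.] [379. 244.]
```

Seated over the hole (hole centre near (312,188) in the crop, world (478,89)); lowering.

```bash
echo '[[-1,0,25,0],[-1,0,45,0],[-1,0,58,0],[-1,0,64,0],[-1,0,64,0],[-1,0,64,0]]' > m.json && python3 jog.py m.json && echo '[[0,0,0,0],[0,0,0,0],[0,0,0,0],[0,0,-60,0],[0,0,-100,0],[0,0,-100,0]]' > m.json && python3 jog.py m.json 60
python3 - <<'E'
from tri import *
o=wrist("w5");print(o["ee_pos"])
i=cv2.imread("pics/w5.png");cv2.imwrite("pics/w5b.png",cv2.resize(i[60:340,60:460],(800,560)))
E
```

```text
clock: 6.98
ee_pos: [478.0, 88.6, 74.2]
tool_rot: [-3.141, -0.002, -0.001]
ft_force: [-6.3, -0.4, 24.2]
gripper_width: 27.1
finger_force: 65.7
clock: 7.72
ee_pos: [478.7, 88.9, 175.1]
tool_rot: [-3.141, -0.006, -0.0]
ft_force: [0.1, -0.9, -0.1]
gripper_width: 59.9
finger_force: 0.0
[478.69767375  88.87593318 175.0700785 ]
```

View pics/w5b.png

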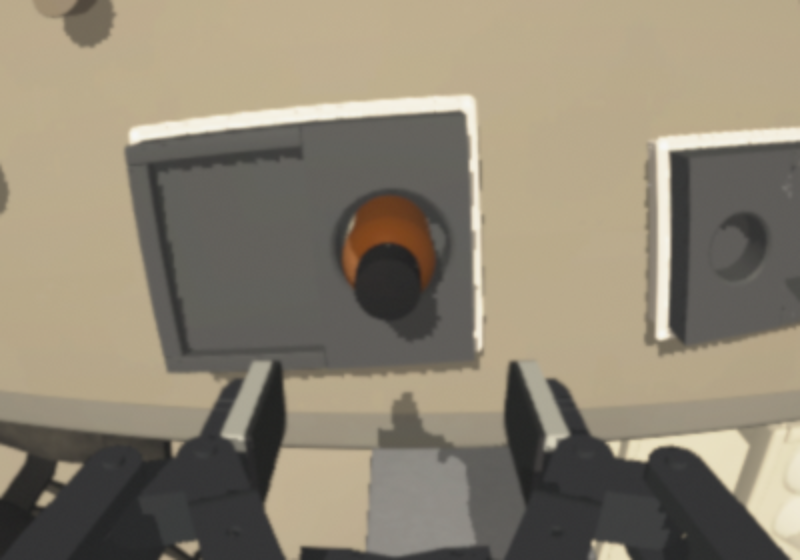

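The amber bottle stands in its hole. Now the timer: I'll turn the tool so the fingers close along the timer's x.

```bash
echo '[[177,170,0,-0.6],[177,170,0,-1.741],[177,170,0,-1.741],[177,170,0,-1.741],[177,170,20,-1.741],[177,170,20,-1.741],[177,170,20,-1.741],[177,170,20,-1.741],[177,170,20,-1.741],[177,170,20,-1.741],[177,170,20,-1.741]]' > m.json && python3 jog.py m.json 85
python3 - <<'E'
from tri import *
o=wrist("w6");print(o["ee_pos"],o["tool_rot"])
i=cv2.imread("pics/w6.png");cv2.imwrite("pics/w6b.png",i)
print("timer proj",[wproj("w6",tf(655.5,-81,.17)(p)).round() for p in rect(-30.5,30.5,-31.5,31.5,15)])
# white-timer blob
m=(i.min(2)>170).astype(np.uint8);n,l,s,c=cv2.connectedComponentsWithStats(m)
for k in range(1,n):
    if s[k,4]>250:
        y,x=np.where(l==k);r=cv2.minAreaRect(np.stack([x,y],1).astype(np.float32));print(s[k],r,[wz("w6",p,12).round(1)[:2].tolist() for p in cv2.boxPoints(r)],wz("w6",r[0],12).round(1))
E
```

```text
clock: 9.15
ee_pos: [652.6, -81.4, 150.2]
tool_rot: [-3.139, -0.001, 1.74]
ft_force: [0.7, 0.4, 0.0]
gripper_width: 85.1
finger_force: 0.0
[652.56818099 -81.40580376 150.2437816 ] [-3.13879361e+00 -8.28054477e-04  1.74024442e+00]
timer proj [array([231., 211.]), array([291., 211.]), array([294., 149.]), array([229., 149.]), array([231., 211.])]
[ 54   0 121  38 499] ((117.80863952636719, 30.469982147216797), (27.634843826293945, 125.56962585449219), 72.34986877441406) [[405.3, 44.6], [542.3, 84.1], [555.9, 57.4], [423.2, 14.5]] [489.1  48.9  12. ]
[ 47 132  97  57 912] ((95.0, 160.0), (56.0, 96.0), 90.0) [[406.8, -63.9], [531.4, -51.5], [535.3, -110.1], [404.1, -132.0]] [476.3 -88.   12. ]
[ 234  149   61   60 2258] ((264.0, 178.5), (59.0, 60.0), 90.0) [[624.4, -55.2], [681.0, -45.3], [693.4, -104.9], [633.2, -115.2]] [657.8 -79.3  12. ]
[  2 244  23  29 451] ((13.400009155273438, 258.3000183105469), (32.199378967285156, 17.441329956054688), 63.43495178222656) [[280.2, -249.7], [324.3, -224.2], [343.2, -268.3], [299.2, -297.6]] [ 313.1 -258.8   12. ]
[233 262  22  18 301] ((243.5, 270.5), (17.0, 21.0), 90.0) [[640.9, -179.4], [663.8, -175.3], [667.6, -198.2], [643.9, -202.6]] [ 654.  -188.6   12. ]
[  6 281  22  24 335] ((16.500015258789062, 292.5000305175781), (26.870054244995117, 14.142135620117188), 45.0) [[257.8, -336.1], [295.9, -301.5], [331.3, -327.3], [295.8, -363.5]] [ 296.4 -331.1   12. ]
[234 324  30  14 280] ((249.03848266601562, 329.8077087402344), (29.417421340942383, 12.159200668334961), 11.309932708740234) [[655.6, -291.4], [655.8, -268.5], [693.6, -272.3], [694.7, -295.6]] [ 674.8 -281.5   12. ]
```

```bash
echo '[[0,5,60,0],[0,5,110,0],[0,5,140,0],[0,5,152,0],[0,5,152,0],[0,5,152,0]]' > m.json && python3 jog.py m.json && echo '[[0,0,0,0],[0,0,0,0],[0,0,0,0],[0,0,0,0],[0,0,0,0]]' > m.json && python3 jog.py m.json 55
```

```text
clock: 9.95
ee_pos: [659.6, -80.8, 1.7]
tool_rot: [3.14, 0.001, 1.741]
ft_force: [-0.1, 0.5, -0.1]
gripper_width: 84.9
finger_force: 0.0
clock: 10.58
ee_pos: [659.4, -80.8, 2.1]
tool_rot: [3.14, 0.001, 1.741]
ft_force: [-0.9, -0.3, 8.2]
gripper_width: 59.5
finger_force: 64.3
```

```bash
echo '[[0,0,-60,0],[0,0,-120,0],[0,0,-160,0],[60,-31,-160,0.1],[115,-59,-160,0.105],[170,-87,-160,0.105],[225,-116,-160,0.105],[274,-141,-160,0.105],[274,-141,-130,0.105],[274,-141,-90,0.105],[274,-141,-90,0.105],[274,-141,-90,0.105]]' > m.json && python3 jog.py m.json
python3 - <<'E'
from tri import *
o=wrist("w7");print(o["ee_pos"],o["tool_rot"])
Lp=(476,134.2,.065)
M["p"]=[rect(-52,52,-7,71,43),rect(-52,52,-7,71,33)];M["tt"]=[rect(-30.5,30.5,-31.5,31.5,o["ee_pos"][2]+13)]
e=o["ee_pos"];draw("w7",{"p":Lp,"tt":(e[0],e[1],.065)},"pics/w7b.png",(60,60,460,340),2)
E
```

```text
clock: 12.08
ee_pos: [473.9, 165.6, 91.5]
tool_rot: [3.141, -0.0, 1.635]
ft_force: [0.5, -0.5, 0.0]
gripper_width: 59.0
finger_force: 65.4
[473.884621   165.63423885  91.490682  ] [ 3.14056875e+00 -3.15403104e-04  1.63544257e+00]
```

View pics/w7b.png

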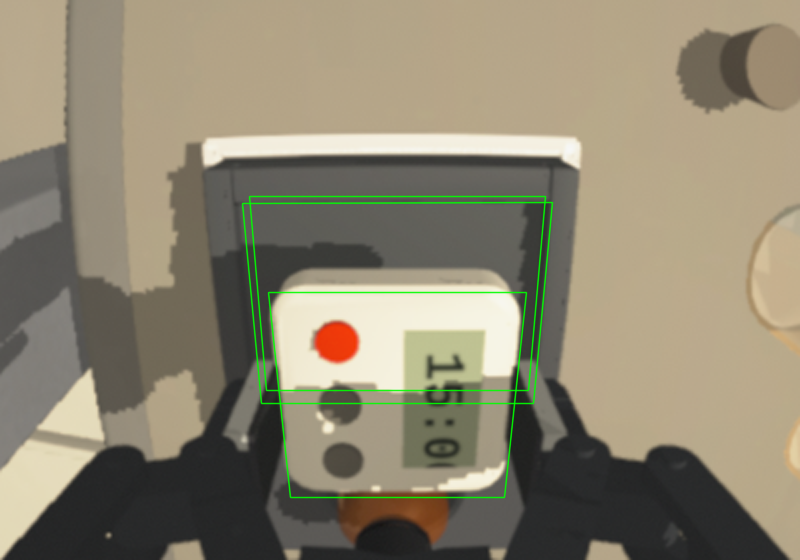

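Run:
```python
from tri import *
for z in(0,20,43,48):print(z,[((wproj("w7",tf(476,134.2,.065)(p))-60)*2).round() for p in((65,86,z),(-65,86,z),(52,71,z),(-52,71,z))])
i=cv2.imread("pics/w7.png")[60:340,60:460]
c=cv2.createCLAHE(6,(4,4)).apply(cv2.cvtColor(i,cv2.COLOR_BGR2GRAY));cv2.imwrite("pics/w7c.png",cv2.resize(c[30:210,60:300],None,fx=3,fy=3,interpolation=cv2.INTER_CUBIC))
```

```text
0 [array([558., 142.]), array([234., 143.]), array([525., 178.]), array([267., 178.])]
20 [array([572., 149.]), array([220., 150.]), array([536., 188.]), array([256., 188.])]
43 [array([591., 159.]), array([201., 159.]), array([551., 202.]), array([241., 202.])]
48 [array([596., 161.]), array([197., 162.]), array([555., 205.]), array([237., 205.])]
```

View pics/w7c.png

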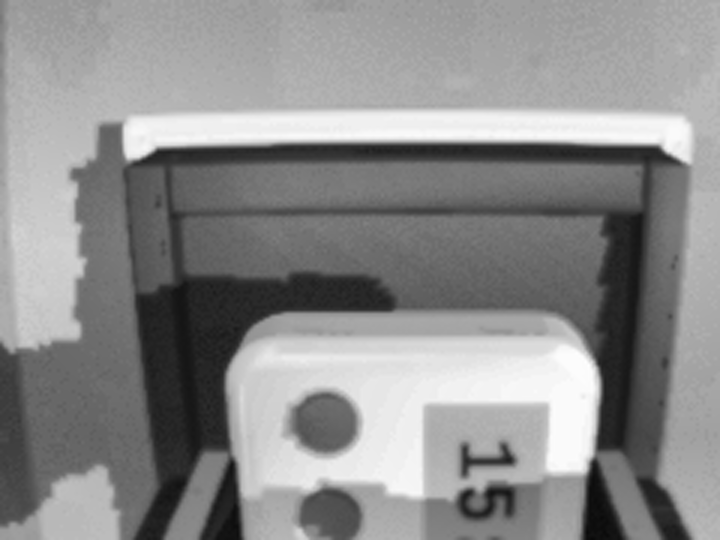

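Pocket edges match the prediction (far rim at v≈213 in the crop, about 1 mm off), and the timer sits about 2 mm too far in +y. Lowering.

```bash
echo '[[-2,-1,25,0],[-2,-1,42,0],[-2,-1,51,0],[-2,-1,51,0],[-2,-1,51,0]]' > m.json && python3 jog.py m.json && echo '[[0,0,0,0],[0,0,0,0],[0,0,0,0],[0,0,-20,0],[0,0,-70,0],[0,0,-120,0],[0,0,-120,0]]' > m.json && python3 jog.py m.json 68
python3 - <<'E'
from tri import *
o=wrist("w8");print(o["ee_pos"],o["tool_rot"]);i=cv2.imread("pics/w8.png");cv2.imwrite("pics/w8b.png",i[60:340,60:460])
m=(i.min(2)>150).astype(np.uint8);n,l,s,c=cv2.connectedComponentsWithStats(m)
for k in range(1,n):
    if s[k,4]>800:
        y,x=np.where(l==k);r=cv2.minAreaRect(np.stack([x,y],1).astype(np.float32));print(s[k],r,wz("w8",r[0],48).round(1))
E
```

```text
clock: 12.75
ee_pos: [472.7, 163.6, 39.6]
tool_rot: [3.141, -0.0, 1.636]
ft_force: [0.7, -1.5, -0.6]
gripper_width: 59.1
finger_force: 69.7
clock: 13.62
ee_pos: [474.8, 164.3, 163.0]
tool_rot: [3.135, -0.002, 1.636]
ft_force: [0.0, -0.3, 0.1]
gripper_width: 68.1
finger_force: 0.0
[474.78458399 164.31505746 162.96328896] [ 3.13458575e+00 -1.90325610e-03  1.63584436e+00]
[ 439   15   37   47 1225] ((457.2008361816406, 37.709014892578125), (46.535369873046875, 35.58054733276367), 84.80557250976562) [663.2 333.2  48. ]
[ 182  117  145  161 1726] ((253.99996948242188, 196.99998474121094), (143.99996948242188, 159.99996948242188), 0.0) [472.5 154.4  48. ]
[ 220  153   69   67 3252] ((254.0, 185.99996948242188), (67.99998474121094, 65.99998474121094), 0.0) [471.9 165.   48. ]
[  0 162  31  39 870] ((14.338231086730957, 180.89703369140625), (35.89396286010742, 31.52226448059082), 85.60128784179688) [192.2 155.3  48. ]
[ 427  183   60   81 1023] ((445.4505310058594, 227.92965698242188), (51.42122268676758, 73.69770812988281), 34.33021926879883) [688.8 130.   48. ]
[  88  227   48   43 1235] ((114.14999389648438, 245.94998168945312), (47.517578125, 40.87077331542969), 8.130102157592773) [326.2  89.   48. ]
[   0  267  138   71 4500] ((68.74835968017578, 302.0946960449219), (68.44062805175781, 138.90533447265625), 86.90594482421875) [237.1  -9.   48. ]
[   0  321   54   63 2067] ((17.64268684387207, 356.0088806152344), (56.63618087768555, 55.0062255859375), 19.50244903564453) [  40.4 -198.9   48. ]
```

```bash
echo '[[-338,155,0,0],[-338,155,0,0],[-338,155,0,0],[-338,155,0,0],[-338,155,0,0],[-338,155,0,0],[-338,155,40,0],[-338,155,40,0],[-338,155,40,0],[-338,155,40,0]]' > m.json && python3 jog.py m.json
python3 - <<'E'
from tri import *
o=wrist("w9");print(o["ee_pos"],o["tool_rot"]);i=cv2.imread("pics/w9.png")
cv2.imwrite("pics/w9b.png",cv2.resize(i[60:340,60:460],(800,560)))
m=(i.min(2)>170).astype(np.uint8);n,l,s,c=cv2.connectedComponentsWithStats(m)
print("exp",wproj("w9",(652,-163,52)))
for k in range(1,n):
    if s[k,4]>80: print(s[k],c[k],[wz("w9",c[k],z).round(1) for z in (49,52)])
E
```

```text
clock: 14.92
ee_pos: [649.5, -163.2, 120.5]
tool_rot: [3.14, 0.0, 1.637]
ft_force: [-0.8, -0.3, 0.4]
gripper_width: 68.0
finger_force: 0.0
[ 649.51372974 -163.15826284  120.53272968] [3.14013571e+00 4.54120966e-04 1.63677189e+00]
exp [261.25975409 205.30797732]
[  27   56  121  153 1443] [121.51212751 117.8960499 ] [array([ 541.1, -100.7,   49. ]), array([ 542.5, -100.4,   52. ])]
[248 190  28  28 596] [261.76845638 204.1795302 ] [array([ 652.4, -163.2,   49. ]), array([ 652.3, -162.1,   52. ])]
[  0 234  20  35 490] [  7.84285714 251.76530612] [array([ 371.7, -243.3,   49. ]), array([ 375.5, -241. ,   52. ])]
[  2 277  27  29 526] [ 14.42775665 291.29657795] [array([ 356.9, -302.9,   49. ]), array([ 361. , -299.8,   52. ])]
[251 277  44  35 756] [277.64550265 289.67328042] [array([ 672.5, -244.2,   49. ]), array([ 672.1, -241.9,   52. ])]
[ 33 317  14  25  99] [ 39.2020202  330.07070707] [array([ 375.2, -363.5,   49. ]), array([ 378.9, -359.6,   52. ])]
[287 328  25  12  81] [299.58024691 331.13580247] [array([ 700.1, -297.3,   49. ]), array([ 699.3, -294.2,   52. ])]
```

View pics/w9b.png

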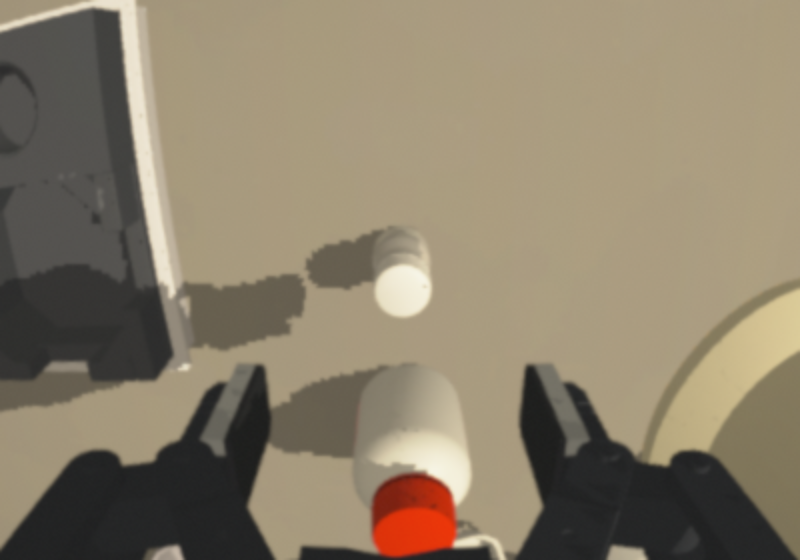

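The vial is centred between the fingers: cap at (403,290), world (652,-163). Descend and grip.

```bash
echo '[[0,3,50,0],[0,3,85,0],[0,3,95,0],[0,3,95,0]]' > m.json && python3 jog.py m.json && echo '[[0,0,0,0],[0,0,0,0],[0,0,0,0],[0,0,0,0],[0,0,0,0]]' > m.json && python3 jog.py m.json 18 && echo '[[0,0,-50,0],[0,0,-95,0],[25,-56,-95,0],[51,-112,-95,0],[77,-168,-95,0],[77,-168,-95,0],[77,-168,-95,0],[77,-168,-95,0]]' > m.json && python3 jog.py m.json
python3 - <<'E'
from tri import *
o=wrist("w10");print(o["ee_pos"],o["tool_rot"]);i=cv2.imread("pics/w10.png")
M["S2"]=[circ(19,43,0,47),rect(-55,55,-83,83,43),circ(19,26,0,47)]
draw("w10",{"S2":(485,-143.8,.127)},"pics/w10b.png",(100,100,420,340),2.5)
E
```

```text
clock: 15.48
ee_pos: [652.3, -163.4, 24.9]
tool_rot: [3.141, 0.0, 1.636]
ft_force: [-0.1, -0.6, -0.1]
gripper_width: 67.9
finger_force: 0.0
clock: 16.1
ee_pos: [652.6, -163.8, 25.7]
tool_rot: [3.14, 0.001, 1.636]
ft_force: [-1.9, 0.5, 6.3]
gripper_width: 20.7
finger_force: 58.3
clock: 17.1
ee_pos: [481.1, -98.1, 119.8]
tool_rot: [3.14, 0.001, 1.636]
ft_force: [0.3, 0.2, 0.6]
gripper_width: 20.7
finger_force: 58.7
[481.12512496 -98.12717169 119.78872979] [3.13963178e+00 5.69605444e-04 1.63568374e+00]
```

View pics/w10b.png

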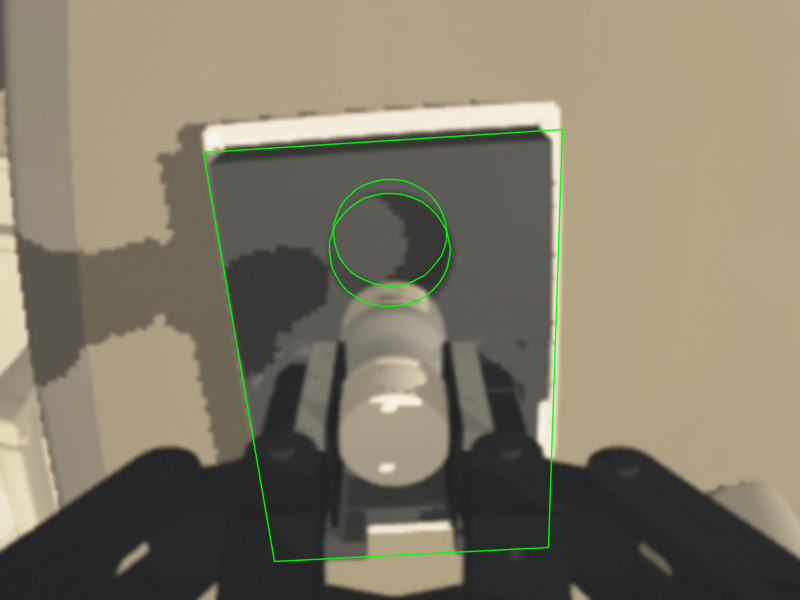

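The vial is held upright and the tray overlay fits the hole ((390,240)); lowering.

```bash
echo '[[1,-2,25,0],[1,-2,45,0],[1,-2,60,0],[1,-2,68,0],[1,-2,68,0]]' > m.json && python3 jog.py m.json && echo '[[0,0,0,0],[0,0,0,0],[0,0,0,0],[0,0,-60,0],[0,0,-100,0],[0,0,-100,0]]' > m.json && python3 jog.py m.json 60
python3 - <<'E'
from tri import *
o=wrist("w11");print(o["ee_pos"],o["tool_rot"]);i=cv2.imread("pics/w11.png")
m=(i.min(2)>150).astype(np.uint8);n,l,s,c=cv2.connectedComponentsWithStats(m)
print("exp top",wproj("w11",(479,-97.2,78)))
for k in range(1,n):
    if s[k,4]>80: print(s[k],c[k],[wz("w11",c[k],z).round(1) for z in (73,78)])
E
```

```text
clock: 17.77
ee_pos: [477.5, -96.9, 51.7]
tool_rot: [-3.141, -0.0, 1.636]
ft_force: [-2.1, 0.1, 4.9]
gripper_width: 20.7
finger_force: 59.5
clock: 18.52
ee_pos: [479.4, -97.2, 154.2]
tool_rot: [3.136, 0.002, 1.636]
ft_force: [0.6, 0.2, 0.0]
gripper_width: 59.7
finger_force: 0.0
[479.4380756  -97.21855955 154.23240094] [3.13570184e+00 1.60168509e-03 1.63575493e+00]
exp top [256.96870199 201.56164004]
[    0     0   124   247 11706] [ 49.22996754 168.08935589] [array([286. , -79.8,  73. ]), array([290.2, -78.4,  78. ])]
[192  22 153  14 794] [275.72040302  29.62216625] [array([484.3,  35.1,  73. ]), array([484.,  34.,  78.])]
[468  55  19  11 114] [476.5877193   59.99122807] [array([666.3,  45.5,  73. ]), array([662. ,  44.1,  78. ])]
[ 191  135  128  106 1475] [270.55186441 156.26237288] [array([487.1, -61.5,  73. ]), array([486.8, -60.5,  78. ])]
[241 182  28  31 637] [254.8822606  198.19937206] [array([477.3, -96.3,  73. ]), array([477.2, -94.5,  78. ])]
[   0  238  121  146 9883] [ 45.26601234 295.01224325] [array([ 235.6, -236.1,   73. ]), array([ 240.9, -231.2,   78. ])]
[491 242  21  35 421] [501.63657957 258.94774347] [array([ 775.5, -157.2,   73. ]), array([ 768.7, -154. ,   78. ])]
[124 259  10  31 139] [128.00719424 273.69064748] [array([ 359.3, -182.3,   73. ]), array([ 361.9, -178.5,   78. ])]
[249 289  31   6 125] [263.704 291.704] [array([ 491.2, -189. ,   73. ]), array([ 490.8, -185.1,   78. ])]
[444 322  17  22 153] [452.81045752 329.30718954] [array([ 743.1, -262.4,   73. ]), array([ 737. , -256.9,   78. ])]
[369 346  20  23 323] [376.90712074 358.05263158] [array([ 639.8, -297.5,   73. ]), array([ 636. , -291.1,   78. ])]
[119 348  26  36 525] [132.66857143 368.79619048] [array([ 334.3, -341.1,   73. ]), array([ 337.4, -333.8,   78. ])]
```

```bash
echo '[[-307,-19,0,0.2],[-307,-19,0,1.131],[-307,-19,0,1.131],[-307,-19,0,1.131],[-307,-19,0,1.131],[-307,-19,0,1.131],[-307,-19,0,1.131],[-307,-19,0,1.131],[-307,-19,0,1.131]]' > m.json && python3 jog.py m.json 45
cat > cup.py <<'E'
from tri import *
def cup(name,x,y,a,R,zr,L=95,zh=40,k=.976,lr=True):
    """refine scoop pose: print circle candidates near expected rim"""
    i=cv2.GaussianBlur(cv2.cvtColor(cv2.imread(f"pics/{name}.png"),cv2.COLOR_BGR2GRAY),(3,3),0)
    ze=zr
    e=wproj(name,(x,y,ze));r=np.mean([np.hypot(*(wproj(name,(x+R*np.cos(t),y+R*np.sin(t),ze))-e)) for t in np.arange(0,6.2,.5)])
    x0,y0=(e-1.8*r).astype(int).clip(0);g=i[y0:int(e[1]+1.8*r),x0:int(e[0]+1.8*r)]
    c=cv2.HoughCircles(g,cv2.HOUGH_GRADIENT,1.2,3,param1=80,param2=12,minRadius=int(.9*r),maxRadius=int(1.12*r))
    print("exp",e.round(1),r.round(1))
    if c is not None:
        for q in c[0][:4]: p=q[:2]+[x0,y0];print("circ",p.round(1),q[2],wz(name,p,ze).round(1),wz(name,p,ze-6).round(1))
E
python3 - <<'E'
from cup import *
o=wrist("w12");print(o["ee_pos"],o["tool_rot"],o["qpos"][5]);i=cv2.imread("pics/w12.png")
cup("w12",546.5,-368.7,0,34,32)
print([wproj("w12",tf(546.5,-368.7,-2.637)(p)).round() for p in((34,-5,36),(34,5,36),(95,-5,36),(95,5,36))])
g=cv2.cvtColor(i,cv2.COLOR_BGR2GRAY)
for v in range(130,215,10): print(v,g[v,225:290:2])
E
```

```text
clock: 19.7
ee_pos: [478.3, -403.5, 151.0]
tool_rot: [-3.141, 0.0, 0.508]
ft_force: [0.8, 0.2, -0.2]
gripper_width: 45.0
finger_force: 0.0
[ 478.2644091  -403.51948236  151.00366285] [-3.14108598e+00  1.79756045e-04  5.08206365e-01] 0.359346423974188
exp [260.5 100.4] 38.8
circ [261.4 100.2] 37.0 [ 547.  -369.3   32. ] [ 547.  -369.4   26. ]
circ [257.8  99. ] 36.88 [ 546.4 -366.1   32. ] [ 546.3 -366.1   26. ]
circ [262.6  96.6] 35.68 [ 550.3 -368.7   32. ] [ 550.3 -368.8   26. ]
circ [257.8  95.4] 34.42 [ 549.2 -364.6   32. ] [ 549.2 -364.6   26. ]
[array([255., 139.]), array([266., 140.]), array([255., 205.]), array([265., 205.])]
130 [ 99  96  96  96  96  97 117 174 190 175 159 155 155 157 158 159 161 163
 164 160 157 155 152 150 147 148 159 183 180 142 100 104 148]
140 [153 151 123  96  95  95  96  96  95  96  95  96  95  95  96 105 159 182
 186 187 169 114  96  96  95  95  96  95  97 132 152 152 152]
150 [152 152 152 152 152 152 151 134 110 118 103  96  96  95  95 103 150 174
 181 181 168 124 109 146 150 151 151 152 152 153 151 152 152]
160 [152 152 152 152 152 152 152 152 153 153 151 151 151 132  96 100 145 172
 180 180 168 148 152 152 153 152 152 152 152 152 152 152 152]
170 [151 151 151 151 152 152 152 152 152 152 150 151 151 140 101  99 138 171
 178 179 169 151 151 151 151 151 152 152 152 152 152 152 152]
180 [151 151 151 151 151 150 152 150 151 151 151 151 151 134  98  97 130 168
 177 179 170 149 150 151 151 151 151 151 150 151 151 151 151]
190 [151 151 152 152 152 151 151 151 151 151 151 151 151 138 100  95 125 166
 177 180 171 151 149 151 151 151 151 151 151 151 151 150 151]
200 [151 151 151 151 151 151 151 151 151 151 151 151 151 144 103  95 124 169
 162 163 181 163 151 151 151 150 151 151 151 150 151 151 151]
210 [150 150 149 150 150 150 150 150 150 150 151 150 150 150 120  96  95  96
 120 149 151 152 151 151 151 151 151 151 151 151 151 151 151]
```

Cup rim found at (261,100), world (547,-369), as expected. Grip the handle.

```bash
echo '[[2,3,60,0],[2,3,110,0],[2,3,130,0],[2,3,137,0],[2,3,137,0]]' > m.json && python3 jog.py m.json && echo '[[0,0,0,0],[0,0,0,0],[0,0,0,0],[0,0,0,0],[0,0,0,0]]' > m.json && python3 jog.py m.json 3 && echo '[[0,0,-50,0],[0,0,-100,0],[0,0,-100,0],[0,0,-100,0]]' > m.json && python3 jog.py m.json
python3 - <<'E'
from cup import *
o=wrist("w13");e=o["ee_pos"];print(e,o["tool_rot"]);a=o["tool_rot"][2];z=e[2]-14+32
cup("w13",e[0]+75*np.cos(a),e[1]+75*np.sin(a),0,34,z)
S=np.array(tf(485,-143.8,.127)((0,-28,0)));print("pocket",S)
for d in(-1.444+np.pi,):
    t=S[:2]-75*np.array([np.cos(d),np.sin(d)]);D=t-e[:2];c,s=np.cos(a),np.sin(a)
    print("tcp target",t,"tool d",D@[c,s],D@[s,-c],"turn",a-d)
E
```

```text
clock: 20.38
ee_pos: [482.2, -406.5, 15.4]
tool_rot: [3.14, -0.001, 0.505]
ft_force: [0.3, 0.3, 0.9]
gripper_width: 45.0
finger_force: 0.0
clock: 21.0
ee_pos: [481.8, -406.7, 15.1]
tool_rot: [3.14, -0.0, 0.505]
ft_force: [-1.1, -2.1, 6.2]
gripper_width: 8.9
finger_force: 60.2
clock: 21.5
ee_pos: [480.9, -405.5, 113.7]
tool_rot: [-3.141, 0.0, 0.505]
ft_force: [0.3, 0.2, -0.8]
gripper_width: 8.5
finger_force: 59.4
[ 480.89417189 -405.51954804  113.67859888] [-3.14068250e+00  3.28048837e-04  5.04859610e-01]
exp [256.9 111.2] 80.0
circ [255.4 107.4] 76.92 [ 547.6 -367.9  131.7] [ 547.4 -368.   125.7]
circ [255.4 111. ] 74.4 [ 546.3 -368.6  131.7] [ 546.  -368.8  125.7]
circ [251.8 105. ] 73.32 [ 547.8 -366.1  131.7] [ 547.6 -366.1  125.7]
circ [250.6 109.8] 77.64 [ 545.8 -366.7  131.7] [ 545.5 -366.7  125.7]
pocket [ 488.54644859 -171.57449734    0.        ]
tcp target [ 498.03071178 -245.97240559] tool d 92.16911701753985 -131.35374198127872 turn -1.1927330438284562
```

```bash
echo '[[30,-44,0,-0.188],[60,-88,0,-0.4],[92,-131,0,-0.8],[92,-131,0,-1.193],[92,-131,0,-1.193],[92,-131,0,-1.193],[92,-131,0,-1.193],[92,-131,0,-1.193],[92,-131,0,-1.193]]' > m.json && python3 jog.py m.json
python3 - <<'E'
from cup import *
o=wrist("w14");e=o["ee_pos"];print(e,o["tool_rot"]);a=o["tool_rot"][2];z=e[2]-15+32
P=(e[0]+75*np.cos(a),e[1]+75*np.sin(a));print("cup",P)
cup("w14",*P,0,34,z)
M["S2"]=[circ(19,43,0,47),rect(-55,55,-83,83,43),rect(-42,42,-70,14,43)];M["c"]=[circ(34,z)]
draw("w14",{"S2":(485,-143.8,.127),"c":(*P,0)},"pics/w14b.png",(100,0,420,240),2.5)
E
```

```text
clock: 22.68
ee_pos: [498.0, -246.6, 113.4]
tool_rot: [-3.14, -0.001, 1.696]
ft_force: [0.5, 0.2, -1.0]
gripper_width: 8.5
finger_force: 59.3
[ 498.03903013 -246.59612316  113.37826084] [-3.14020957e+00 -9.20581813e-04  1.69613899e+00]
cup (np.float64(488.6629264877304), np.float64(-172.1845065896102))
exp [258.5 111.9] 79.3
circ [253.6 106.2] 75.44 [ 486.3 -170.1  130.4] [ 486.3 -170.3  124.4]
circ [257.2 108.6] 71.48 [ 488.  -170.9  130.4] [ 488.  -171.2  124.4]
circ [256.  101.4] 78.08 [ 487.1 -167.9  130.4] [ 487.1 -168.1  124.4]
circ [252.4 109.8] 76.76 [ 486.  -171.6  130.4] [ 486.  -171.9  124.4]
```

View pics/w14b.png

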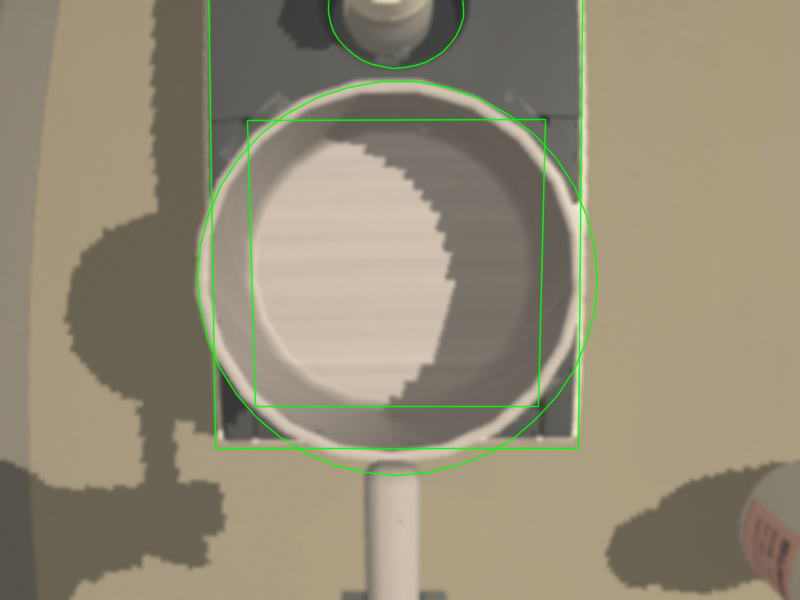

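The tray outline fits. The cup sits about 1.5 mm left of and above the pocket centre ((388,270) against (397,278)); I'll correct that and lower.

```bash
echo '[[-1,1,40,0],[-1,1,65,0],[-1,1,82,0],[-1,1,90,0],[-1,1,93,0],[-1,1,93,0]]' > m.json && python3 jog.py m.json && echo '[[0,0,0,0],[0,0,0,0],[0,0,0,0],[0,0,-50,0],[0,0,-110,0],[0,0,-130,0],[0,0,-130,0]]' > m.json && python3 jog.py m.json 30
python3 - <<'E'
from cup import *
o=wrist("w15");e=o["ee_pos"];print(e,o["tool_rot"],o["qpos"][5])
cup("w15",488.5,-172.6,0,34,36)
cup("w15",488.5,-172.6,0,34,44)
g=cv2.cvtColor(cv2.imread("pics/w15.png"),cv2.COLOR_BGR2GRAY)
print([wproj("w15",tf(488.5,-172.6,-1.444)(p)).round() for p in((40,-5,42),(40,5,42),(95,-5,42),(95,5,42))])
for v in range(120,220,15): print(v,g[v,225:290:2])
E
```

```text
clock: 23.48
ee_pos: [500.1, -247.9, 21.8]
tool_rot: [3.141, 0.0, 1.698]
ft_force: [-0.7, -0.2, -1.0]
gripper_width: 8.7
finger_force: 59.3
clock: 24.35
ee_pos: [500.8, -248.3, 153.2]
tool_rot: [3.138, 0.002, 1.698]
ft_force: [0.3, -0.0, -0.3]
gripper_width: 30.1
finger_force: 0.0
[ 500.76855931 -248.2593917   153.15564659] [3.13835414e+00 2.12855026e-03 1.69774436e+00] -0.5899258457316353
exp [254.6 100.8] 39.1
circ [255.4 100.2] 35.96 [ 489.1 -172.    36. ] [ 489.1 -172.1   30. ]
circ [261.4 103.8] 42.32 [ 494.7 -174.5   36. ] [ 494.8 -174.7   30. ]
circ [229.  107.4] 39.68 [ 467.3 -180.9   36. ] [ 466.8 -181.2   30. ]
circ [260.2  94.2] 42.32 [ 492.6 -166.3   36. ] [ 492.6 -166.3   30. ]
exp [254.5 101. ] 40.4
circ [254.8 100.6] 38.76 [ 488.7 -172.2   44. ] [ 488.7 -172.4   38. ]
circ [263.2 110.2] 42.96 [ 496.7 -179.4   44. ] [ 496.8 -179.7   38. ]
circ [247.6 105.4] 44.28 [ 483.3 -177.    44. ] [ 483.1 -177.2   38. ]
circ [251.2  93.4] 42.96 [ 485.  -166.6   44. ] [ 484.9 -166.6   38. ]
[array([249., 147.]), array([260., 147.]), array([249., 207.]), array([260., 207.])]
120 [178
[... 264 characters left out ...]
  50]
150 [ 84  77  77  78  78  72  85  90  81  58  57  57  79 139 177 191 199 195
 126  58  57  58  57  56  56  58  81  84  85  86  89  91  92]
165 [138 101 100 100 100 102 121 154 160 160 159 159 148 141 174 187 190 194
 168 159 159 160 160 159 159 159 159 159 159 159 160 160 160]
180 [151 110  99 100 100 100 108 138 160 161 161 161 151 138 172 187 194 194
 169 161 160 161 160 161 160 160 160 159 159 159 159 160 160]
195 [152 138 118 117 117 132 150 159 160 160 161 160 152 135 170 185 191 193
 168 160 160 161 161 162 161 162 161 162 161 162 162 162 161]
210 [161 161 161 161 161 160 160 161 160 161 160 160 160 160 161 160 160 161
 160 160 161 160 161 162 162 162 162 161 162 162 162 162 162]
```

```bash
python3 - <<'E'
from tri import *
a=lambda p,z:wz("w2",np.array([p[0]/1.5625,p[1]/1.5625+40]),z).round(1)[:2]
for p in((96,178),(112,213),(75,182),(105,250)):print(p,a(p,0),a(p,60))
print([top(p,z)[:2].round() for p in((180,305),(176,272)) for z in(0,60)])
E
echo '[[638,36,0,0.188],[638,36,0,2.011],[638,36,0,2.011],[638,36,0,2.011],[638,36,0,2.011],[638,36,0,2.011],[638,36,0,2.011],[638,36,0,2.011],[638,36,0,2.011],[638,36,0,2.011],[638,36,0,2.011],[638,36,0,2.011]]' > m.json && python3 jog.py m.json 40
```

```text
(96, 178) [563.5 484.4] [574.2 437.4]
(112, 213) [521.7 468.4] [538.1 423.6]
(75, 182) [560.6 518.6] [571.8 467. ]
(105, 250) [476.5 489.7] [499.1 442. ]
[array([512., 474.]), array([503., 450.]), array([580., 498.]), array([568., 473.])]
clock: 25.9
ee_pos: [453.2, 392.6, 149.1]
tool_rot: [3.14, 0.001, -0.315]
ft_force: [0.5, -0.4, -0.2]
gripper_width: 40.2
finger_force: 0.0
```

Run:
```python
from cup import *
o=wrist("w16");e=o["ee_pos"];print(e,o["tool_rot"],o["qpos"][5])
cup("w16",527.2,366.2,0,22,36)
g=cv2.cvtColor(cv2.imread("pics/w16.png"),cv2.COLOR_BGR2GRAY)
print([wproj("w16",tf(527.2,366.2,2.829)(p)).round() for p in((24,-5,42),(24,5,42),(95,-5,42),(95,5,42))])
for v in range(110,230,12): print(v,g[v,225:290:2])
for u in (250,256,262):print(u,g[190:225,u])
```

```text
[453.2235953  392.63951027 149.14409558] [ 3.14027352e+00  1.37782609e-03 -3.15479143e-01] 2.597052912660564
exp [258.9  98.3] 25.8
circ [263.  96.] 24.68 [528.  362.3  36. ] [527.9 362.2  30. ]
circ [259.4  96. ] 24.68 [529.  365.2  36. ] [528.9 365.1  30. ]
[array([253., 127.]), array([265., 127.]), array([254., 206.]), array([265., 206.])]
110 [158 158 158 158 158 158 157 160 173 172 108  97 101 105 108 119 176 183
 184 183 184 184 187 188 177 157 147 161 185 133  98  96  97]
122 [158 157 157 158 157 157 157 157 157 157 157 157 157 156 153 132 156 183
 182 178 152 110  98  97  96  97  97  96  96  97  97  97  98]
134 [157 157 157 157 157 157 157 157 157 157 157 157 157 156 156 158 183 189
 185 181 155 115  98  96  97  97  97  97  97  97  99 100 144]
146 [158 157 157 158 158 157 157 156 155 156 156 157 155 156 156 160 185 190
 184 179 153 141 155 127  98  96  98  97 123 153 155 155 155]
158 [156 156 156 156 156 157 155 156 156 155 155 155 155 155 155 162 187 190
 185 178 148 141 150 118  97  97  97  98 131 154 155 155 155]
170 [155 155 156 155 155 155 155 155 154 154 155 155 155 155
[... 375 characters left out ...]
55 154 154 153 154 154 154 154 154 154 154 155 154 154 154
 154 154 154 154 150 117 100  97  97 110 149 155 154 153 154]
218 [154 154 153 153 154 154 154 154 154 154 153 153 154 154 154 154 154 154
 153 154 154 154 153 154 154 154 154 153 154 153 154 154 154]
250 [155 155 154 154 154 154 154 154 154 154 154 153 153 154 153 154 154 154
 154 154 154 154 154 154 154 154 154 154 154 153 154 153 154 153 153]
256 [185 184 185 186 186 185 182 180 180 177 173 169 162 155 154 154 154 154
 153 153 154 154 154 154 154 154 154 153 154 154 153 154 154 153 153]
262 [182 181 181 181 175 155 132 127 139 161 177 179 172 159 154 153 154 154
 154 154 154 154 154 154 155 153 154 154 154 154 154 153 153 153 152]
```

```bash
echo '[[5,3,60,0],[5,3,110,0],[5,3,125,0],[5,3,131,0],[5,3,131,0]]' > m.json && python3 jog.py m.json && echo '[[0,0,0,0],[0,0,0,0],[0,0,0,0],[0,0,0,0],[0,0,0,0]]' > m.json && python3 jog.py m.json 3 && echo '[[0,0,-50,0],[0,0,-100,0],[0,0,-140,0],[0,0,-140,0],[0,0,-140,0]]' > m.json && python3 jog.py m.json
python3 - <<'E'
from cup import *
o=wrist("w17");e=o["ee_pos"];print(e,o["tool_rot"],o["qpos"]);a=o["tool_rot"][2]
cup("w17",e[0]+75*np.cos(a),e[1]+75*np.sin(a),0,22,e[2]-18+36)
S=np.array([489,-172.1])
d=.127+np.pi
t=S-75*np.array([np.cos(d),np.sin(d)]);D=t-e[:2];c,s=np.cos(a),np.sin(a)
print("tcp target",t,"tool d",D@[c,s],D@[s,-c],"turn",a-d)
E
```

```text
clock: 26.58
ee_pos: [459.1, 385.6, 21.2]
tool_rot: [-3.14, -0.001, -0.313]
ft_force: [1.3, -0.1, 0.6]
gripper_width: 39.5
finger_force: 0.0
clock: 27.2
ee_pos: [458.7, 385.9, 20.9]
tool_rot: [-3.14, -0.0, -0.313]
ft_force: [-2.6, 1.2, 6.4]
gripper_width: 8.6
finger_force: 60.6
clock: 27.82
ee_pos: [457.9, 384.8, 159.5]
tool_rot: [3.141, 0.001, -0.313]
ft_force: [0.9, -0.2, -0.3]
gripper_width: 8.2
finger_force: 59.8
[457.91718509 384.8198512  159.52153421] [ 3.14060790e+00  5.66452247e-04 -3.13209964e-01] [ 6.96394437e-01  3.88542605e-01  1.75627097e+00 -5.29690827e-05
  9.97914257e-01  2.58042919e+00]
exp [255.9 111.9] 52.5
circ [256.4 116. ] 49.64 [527.6 362.  177.5] [527.1 362.2 171.5]
circ [255.2 119.6] 47.96 [526.3 363.  177.5] [525.8 363.2 171.5]
circ [254.  113.6] 47.96 [528.8 362.7 177.5] [528.5 362.8 171.5]
circ [258.8 112.4] 47.48 [528.7 360.6 177.5] [528.3 360.7 171.5]
tcp target [ 563.39597502 -162.60058415] tool d 269.01509633355084 488.2886299097514 turn -3.5818026176452182
```

```bash
echo '[[267,489,0,-0.188],[267,489,0,-2],[267,489,0,-2],[267,489,0,-2],[267,489,0,-2],[267,489,0,-2],[267,489,0,-2],[267,489,0,-2],[267,489,0,-2],[267,489,0,-2],[267,489,0,-2],[267,489,0,-2]]' > m.json && python3 jog.py m.json && echo '[[0,0,0,-1.582],[0,0,0,-1.582],[0,0,0,-1.582],[0,0,0,-1.582],[0,0,0,-1.582],[0,0,0,-1.582],[0,0,0,-1.582],[0,0,0,-1.582],[0,0,0,-1.582],[0,0,0,-1.582],[0,0,0,-1.582]]' > m.json && python3 jog.py m.json
python3 - <<'E'
from cup import *
o=wrist("w18");e=o["ee_pos"];print(e,o["tool_rot"],o["qpos"]);a=o["tool_rot"][2]
P=e[:2]+73.3*np.array([np.cos(a),np.sin(a)]);print("cup",P)
cup("w18",*P,0,22,e[2]-21+36)
E
```

```text
clock: 29.38
ee_pos: [560.6, -162.7, 158.2]
tool_rot: [-3.138, -0.001, 1.689]
ft_force: [-1.2, -0.2, -0.1]
gripper_width: 8.5
finger_force: 59.7
clock: 30.75
ee_pos: [561.3, -162.0, 159.3]
tool_rot: [3.141, -0.002, -3.016]
ft_force: [-0.3, 0.3, -0.4]
gripper_width: 8.8
finger_force: 59.8
[ 561.27090439 -162.02179289  159.33445664] [ 3.14094117e+00 -1.50255984e-03 -3.01630364e+00] [-2.83597595e-01  3.69184755e-01  1.78678051e+00  4.57621095e-07
  9.87265104e-01 -1.97968270e+00]
cup [ 488.54545961 -171.18146982]
exp [257.9 117.7] 51.0
circ [249.6 113.2] 56.28 [ 487.1 -174.9  174.3] [ 487.4 -175.   168.3]
circ [258.  119.2] 52.32 [ 489.2 -171.   174.3] [ 489.7 -171.   168.3]
circ [250.8 120.4] 56.28 [ 490.1 -174.   174.3] [ 490.6 -174.1  168.3]
circ [258.  114.4] 48.36 [ 487.1 -171.3  174.3] [ 487.5 -171.2  168.3]
```

```bash
echo '[[0,-1,50,0],[0,-1,90,0],[0,-1,105,0],[0,-1,115,0],[0,-1,124,0],[0,-1,130,0],[0,-1,130,0]]' > m.json && python3 jog.py m.json && echo '[[0,0,0,0],[0,0,0,0],[0,0,0,0],[0,0,-50,0],[0,0,-110,0],[0,0,-140,0],[0,0,-140,0]]' > m.json && python3 jog.py m.json 30
python3 - <<'E'
from cup import *
o=wrist("w19");e=o["ee_pos"];print(e,o["tool_rot"],o["qpos"][5])
cup("w19",489,-172,0,22,43);cup("w19",489,-172,0,34,36)
g=cv2.cvtColor(cv2.imread("pics/w19.png"),cv2.COLOR_BGR2GRAY)
print("small handle",[wproj("w19",tf(489,-172,.127)(p)).round() for p in((30,-5,49),(30,5,49),(95,-5,49),(95,5,49))])
print("large handle",[wproj("w19",tf(489,-172,-1.444)(p)).round() for p in((60,-5,42),(60,5,42),(95,-5,42),(95,5,42))])
for v in range(130,225,12): print(v,g[v,225:290:2])
for u in (175,185,195,205):print(u,g[75:130:2,u])
i=cv2.imread("pics/w19.png");h=cv2.cvtColor(i,cv2.COLOR_BGR2HSV)
for n in("top","side"):
    f=robot.grab_frame(n);cv2.imwrite(f"pics/{n}1.png",f["color"][:,:,::-1])
    c=f["color"].astype(int);m=((c[:,:,0]>150)&(c[:,:,1]<70)).astype(np.uint8);k=cv2.connectedComponentsWithStats(m);print(n,k[2][1:][k[2][1:,4]>8],k[3][1:][k[2][1:,4]>8])
    c=cv2.imread(f"pics/{n}0.png")[:,:,::-1].astype(int);m=((c[:,:,0]>150)&(c[:,:,1]<70)).astype(np.uint8);k=cv2.connectedComponentsWithStats(m);print(n,k[3][1:][k[2][1:,4]>8])
E
```

```text
clock: 31.68
ee_pos: [562.0, -163.2, 30.4]
tool_rot: [-3.142, 0.0, -3.014]
ft_force: [0.1, -0.4, -0.2]
gripper_width: 8.4
finger_force: 59.8
clock: 32.55
ee_pos: [563.6, -163.6, 173.2]
tool_rot: [-3.139, 0.005, -3.014]
ft_force: [0.1, 0.4, -0.3]
gripper_width: 30.2
finger_force: 0.0
[ 563.55192547 -163.63875622  173.15961518] [-3.13944355  0.00486997 -3.01436174] -1.983156331920792
exp [259.  102.9] 24.2
circ [249.2 106.4] 26.28 [ 493.2 -180.3   43. ] [ 493.5 -180.5   37. ]
circ [258.8 104. ] 22.32 [ 490. -172.   43.] [ 490.2 -172.    37. ]
circ [251.6 102.8] 26.28 [ 489.7 -178.6   43. ] [ 489.9 -178.7   37. ]
circ [252.8  99.2] 26.28 [ 486.3 -177.9   43. ] [ 486.4 -178.    37. ]
exp [258.9 102.7] 36.3
circ [258.4 100. ] 34.04 [ 486.6 -172.8   36. ] [ 486.7 -172.8   30. ]
circ [260.8 102.4] 34.04 [ 488.5 -170.3   36. ] [ 488.7 -170.2   30. ]
circ [268.   90.4] 39.32 [ 476.5 -165.2   36. ] [ 476.4 -165.    30. ]
circ [266.8  95.2] 35.24 [ 481.1 -165.7   36. ] [ 481.1 -165.5   30. ]
small handle [array([253., 136.]), array([265., 136.]), array([254., 204.]), array([264., 204.])]
large 
[... 1117 characters left out ...]
 161 160 162 161 161 161
 162 162 161 162 161 162 161 162 161 161 161 162 161 161 161]
175 [104 100 100 101 100 101 136 160 160 160 160 160 150 141 178 190 193 185
 161 161 161 161 161 161 161 161 161 161]
185 [104 101 101  99 100 101 145 159 160 160 160 160 140 153 184 193 194 181
 159 159 159 160 159 159 160 159 160 159]
195 [102  99 100 100 100 107 145 159 159 159 159 157 132 165 189 197 193 172
 159 159 160 160 159 159 159 160 160 160]
205 [ 60  59  59  59  58 123 196 143 135 134 135 132 130 175 193 199 193 155
 141 145 187 192 189 173  91  91  90  90]
top [] []
top [[345.57333333 173.33333333]]
side [[256 124   9   6  45]] [[259.64444444 126.35555556]]
side [[259.72727273 126.29545455]]
```

All placements check out: both handles lie along their channels, both cups are concentric near (489,-172), and the white bottle's cap hasn't moved in the side view. Handing in.

```bash
python3 -c "
from cell import robot
print(robot.sign_off())"
```

```text
the job is handed in; nothing more can be done
None
```

Job handed in at about 33 s of the 131 s limit: both kits are made up (scoops nested with a handle in each channel, vial, amber bottle and timer in their places) and the white bottle was not moved; the last camera checks looked right, but no verdict came back.

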